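Set the stock tags of the stain-bottle bins

TASK

Bring the stock tags of the four dropper-bottle bins up to date for the next class: with a fingertip, push over the hinged tags that are wrong, so that only the bins whose carrier is full (a bottle in all six places) have their tag leaning back towards the bin with its round-disc face up, and the other bins' tags lean forward with the bar face up. Leave the tags that are already right as they are, and push gently: do not pinch a tag, and do not lift or shift the bottles or anything else on the table.

Things in the scene. Friction and masses are not known exactly. Their poses are not given: they have to be found in the camera images.
- tag_a (a joint): tag of bin a: 0 = upright on its hinge, positive = leaning back towards its bin, negative = forward to the robot. Stops at +0.70 (disc face up) and -0.70 rad (bar face up), and rests there by its own weight; let go, it falls to the side it leans to. White plate 56 mm wide, 75 mm from pin to free edge, 4 mm thick, 40 g; dark disc 34 mm across on one face, dark bar 44 x 10 mm on the other
- hinge_a (a point): middle of the hinge pin of tag a, 62 mm above the table; does not move with the tag. x axis level, from the tag to its bin; y along the pin; z up. At a stop the tag's free edge is 57 mm above the pin and 48 mm ahead of or behind it; under 1 N there tips it. Below it a fixed V rest, 58 mm wide, ends 18 mm above the pin and 21 mm to either side
- bin_a_floor (a point): centre of the inside floor of bin a, 120 mm behind its tag's pin. Fixed grey open-fronted bin 96 mm wide, 108 mm deep, 66 mm high at the back, 28 mm at the front lip, 66 mm behind the pin. The bins stand 100 mm apart in a row on a 12 mm plywood board, facing the same way, in any order; all in them ends lower than 110 mm above the table
- tag_b (a joint): tag of bin b: 0 = upright on its hinge, positive = leaning back towards its bin, negative = forward to the robot. Stops at +0.70 (disc face up) and -0.70 rad (bar face up), and rests there by its own weight; let go, it falls to the side it leans to. White plate 56 mm wide, 75 mm from pin to free edge, 4 mm thick, 40 g; dark disc 34 mm across on one face, dark bar 44 x 10 mm on the other
- hinge_b (a point): middle of the hinge pin of tag b, 62 mm above the table; does not move with the tag. x axis level, from the tag to its bin; y along the pin; z up. At a stop the tag's free edge is 57 mm above the pin and 48 mm ahead of or behind it; under 1 N there tips it. Below it a fixed V rest, 58 mm wide, ends 18 mm above the pin and 21 mm to either side
- bin_b_floor (a point): centre of the inside floor of bin b, 120 mm behind its tag's pin. Fixed grey open-fronted bin 96 mm wide, 108 mm deep, 66 mm high at the back, 28 mm at the front lip, 66 mm behind the pin. The bins stand 100 mm apart in a row on a 12 mm plywood board, facing the same way, in any order; all in them ends lower than 110 mm above the table
- tag_c (a joint): tag of bin c: 0 = upright on its hinge, positive = leaning back towards its bin, negative = forward to the robot. Stops at +0.70 (disc face up) and -0.70 rad (bar face up), and rests there by its own weight; let go, it falls to the side it leans to. White plate 56 mm wide, 75 mm from pin to free edge, 4 mm thick, 40 g; dark disc 34 mm across on one face, dark bar 44 x 10 mm on the other
- hinge_c (a point): middle of the hinge pin of tag c, 62 mm above the table; does not move with the tag. x axis level, from the tag to its bin; y along the pin; z up. At a stop the tag's free edge is 57 mm above the pin and 48 mm ahead of or behind it; under 1 N there tips it. Below it a fixed V rest, 58 mm wide, ends 18 mm above the pin and 21 mm to either side
- bin_c_floor (a point): centre of the inside floor of bin c, 120 mm behind its tag's pin. Fixed grey open-fronted bin 96 mm wide, 108 mm deep, 66 mm high at the back, 28 mm at the front lip, 66 mm behind the pin. The bins stand 100 mm apart in a row on a 12 mm plywood board, facing the same way, in any order; all in them ends lower than 110 mm above the table
- tag_d (a joint): tag of bin d: 0 = upright on its hinge, positive = leaning back towards its bin, negative = forward to the robot. Stops at +0.70 (disc face up) and -0.70 rad (bar face up), and rests there by its own weight; let go, it falls to the side it leans to. White plate 56 mm wide, 75 mm from pin to free edge, 4 mm thick, 40 g; dark disc 34 mm across on one face, dark bar 44 x 10 mm on the other
- hinge_d (a point): middle of the hinge pin of tag d, 62 mm above the table; does not move with the tag. x axis level, from the tag to its bin; y along the pin; z up. At a stop the tag's free edge is 57 mm above the pin and 48 mm ahead of or behind it; under 1 N there tips it. Below it a fixed V rest, 58 mm wide, ends 18 mm above the pin and 21 mm to either side
- bin_d_floor (a point): centre of the inside floor of bin d, 120 mm behind its tag's pin. Fixed grey open-fronted bin 96 mm wide, 108 mm deep, 66 mm high at the back, 28 mm at the front lip, 66 mm behind the pin. The bins stand 100 mm apart in a row on a 12 mm plywood board, facing the same way, in any order; all in them ends lower than 110 mm above the table
- carrier_full_1_top (a point): centre of the top face of a black bottle carrier 92 x 76 x 18 mm with six places (3 x 2), lying loose in one of the bins, full: all six places hold a dropper bottle. Amber bottles 24 mm across with a red cap, up to 70 mm above the top face
- carrier_full_2_top (a point): centre of the top face of a black bottle carrier 92 x 76 x 18 mm with six places (3 x 2), lying loose in one of the bins, full: all six places hold a dropper bottle. Amber bottles 24 mm across with a red cap, up to 70 mm above the top face
- carrier_part_top (a point): centre of the top face of a black bottle carrier 92 x 76 x 18 mm with six places (3 x 2), lying loose in one of the bins, not full: only two bottles are left. Amber bottles 24 mm across with a red cap, up to 70 mm above the top face
- carrier_bare_top (a point): centre of the top face of a black bottle carrier 92 x 76 x 18 mm with six places (3 x 2), lying loose in one of the bins, not full: no bottle is left, six dark wells are seen. Amber bottles 24 mm across with a red cap, up to 70 mm above the top face
- dropper: loose amber dropper bottle with a red cap, 24 mm across, 70 mm high, standing in front of the gap between two tags; origin at the centre of its underside; leave it alone
- beaker_small: loose glass beaker, 42 mm across, 55 mm high, in front of the board; origin at the centre of its underside; leave it alone
- petri: loose shut petri dish, 90 mm across, 17 mm high, in front of the board; origin at the centre of its underside; leave it alone
- slide_box: loose blue slide box, 100 x 86 x 34 mm, left of the board; origin at the centre of its underside; leave it alone
- beaker_tall: loose glass beaker, 66 mm across, 92 mm high, right of the board; origin at the centre of its underside; leave it alone
- specimen_jar: loose glass jar with a black cap, 56 mm across, 70 mm high, right of the board; origin at the centre of its underside; leave it alone

How it is judged:
By the outcome, as a careful person would: the job done as asked, in the order asked, and still so for the second after the job is handed in, with the robot touching nothing.
It also fails if it takes over 38 s, if anything falls off the work surface, if the arm or the gripper's body presses on something with over 40 N, if the wrist force passes 120 N, or if a joint passes its speed limit or range.

ROBOT

A 6-joint arm with a two-finger parallel gripper is mounted at the origin on the work surface. World frame = base frame: x ahead of the robot, y to its left, z up, the work surface at z = 0. Lengths are in m, angles in degrees, forces in N, time in s.
With the tool pointing down it reaches from about 0.275 to 1 m from the base axis. Payload 8.4 kg.
Tool frame: the origin (TCP) lies midway between the tips of the shut fingers; the grasp point (between the pads) lies 19 mm behind it (bot.grasp_offset is the distance from the TCP to the grasp point, in m); z points along the fingers, x is the direction in which the jaws open and shut, and the axes are right-handed (so a half turn about z gives the same grasp; the last joint's range is limited). The gripper opens to 85 mm and grips with 20 to 120 N. Pads are 22 mm wide; open, the fingers measure 114 mm over their backs; the gripper's body (76 mm by 85 mm) begins 54 mm behind the grasp point. The pads swing forward as they close: fully open they stand 13 mm farther back than shut.
Start: joints at [69.362, 20.225, 93.587, -0, 66.188, -0.138], TCP at [0.219, 0.585, 0.231] pointing down, gripper open.
Joint ranges: [-150.9, 150.9], [-52.94, 120.26], [3.33, 152.33], [-74.26, 254.26], [0, 154.13], [-172.89, 172.89]. Speed limits (degrees/s): [127.2, 127.2, 159.86, 180, 180, 180].

INTERFACE

Orientations are given as a 3x3 rotation matrix whose columns are the frame's x, y, z axes.
In Python, from rig import bot gives the robot as it stands. The module is installed in compiled form; this text tells all that it offers.
- The arm moves only by the tool send_rows, never from a script. Its argument "commands" is a list of rows, each a list of 7 numbers: the shift along the world's x, y, z in m, then the turn, a rotation vector about the world's x, y, z in rad, then the closure, from -1 (fully open) to 1 (shut). In form: [[tx, ty, tz, wx, wy, wz, hand], ...]. A call has 1 to 5 rows; each row shifts and turns the pose as measured when the row begins; what a row does not reach is not made up. A row lasts 1/10 s, in which the tool goes at most 50 mm and 8.59 degrees, less where a joint would pass 70% of its speed; a pose out of reach is approached as far as the arm can. A call is refused whole if a number of a shift passes 0.05 or a number of a turn 0.15, either way. A call with a gripper value outside its range is refused whole. The fingers move at their own pace and stop on an object; "grip_force" is the grip in N (left out, the last holds). Time passes only in rows, so rows that do not move let the fingers close. It gives the time, the measured TCP pose, the force and the opening at its end, in the units of the state.
- bot.observe(): the state, without advancing time (a new reading comes with each control period).
- bot.snapshot(name): name is "scene" or "top" or "wrist"; returns the picture (384x512x3 uint8, red, green, blue); there is no depth.
- bot.calibration(name): a dict with "fovy" (degrees; the focal length in pixels is half the picture's height over the tangent of half this angle, whatever the lens; pixels are square), "cx", "cy" (the principal point, pixels), "pose" (4x4, takes a point from camera to world coordinates); the wrist camera has in their place "tool_from_camera" (4x4, takes a point from camera to tool coordinates, whose origin is the TCP and whose axes are the tool frame's). Camera axes: x right, y up, looking along -z (the intrinsics and any distortion apply to the point x, -y, -z); pixel columns grow to the right and rows downward; lengths in m; the calibration is good to about 2 mm. A picture is of the moment at which its call begins: read the wrist's pose just before it. calibration takes no time and is no camera call.
- bot.finish_job(): hands the job in, once; it reports no verdict.
The state is a dict: "time": time; "joint_positions": joint angles; "qd": joint speeds; "joint_efforts": joint torques, N m; "tool_pos": TCP position; "tool_rot": TCP orientation; "ft_force": force on the tool from outside, world axes, zero at the start; "wrist_torque": the same for the moment, N m; "opening": finger opening in m.
Only numpy, scipy, OpenCV 4.12 (cv2) and the standard library are available. Lean on these libraries where they do the work, as an engineer would, in place of code of your own. Each camera call takes 0.05 s, during which the arm holds its last target.

## Working session

There is one attempt and no reset: what is moved stays moved. The work goes in short steps, Python scripts to look and compute and a tool call to move; the robot and the scene stay as the last step left them, time stands still between calls to the robot, and variables do not carry over. Pictures are saved under pics/ and viewed, and the job is handed in when it is done.

Besides the shell and the picture viewer there is one more tool, called after "Call:" as name([rows], argument=value, ...), one row to a line, values as JSON. send_rows: Moves the arm, as the interface text tells. Its arguments: {"type":"object","properties":{"commands":{"type":"array"},"grip_force":{"type":"number"}},"required":["commands"]}

```bash
mkdir -p pics; ls
python3 - <<'E'
from rig import bot
import cv2,numpy as np
np.set_printoptions(precision=4,suppress=True)
for n in("scene","top","wrist"):
    cv2.imwrite(f"pics/{n}0.png",bot.snapshot(n)[:,:,::-1])
    c=bot.calibration(n);print(n,c)
s=bot.observe();print(s)
E
```

```text
pics
scene {'fovy': 56.49173008949908, 'cx': 254.01402161660127, 'cy': 187.33357393672284, 'pose': array([[ 0.621 , -0.6524,  0.4344,  0.9375],
       [ 0.7837,  0.5259, -0.3306, -0.2985],
       [-0.0127,  0.5458,  0.8378,  0.8376],
       [ 0.    ,  0.    ,  0.    ,  1.    ]])}
top {'fovy': 46.286134119160714, 'cx': 252.47445158487423, 'cy': 195.25394059902374, 'pose': array([[-0.0607,  0.9746, -0.2154,  0.2778],
       [-0.9982, -0.0596,  0.0116,  0.0286],
       [-0.0015,  0.2157,  0.9765,  1.3056],
       [ 0.    ,  0.    ,  0.    ,  1.    ]])}
wrist {'fovy': 67.07932935178002, 'cx': 258.1193924083109, 'cy': 190.25928562206454, 'tool_from_camera': array([[ 1.    ,  0.0001,  0.001 ,  0.001 ],
       [ 0.0004, -0.9607, -0.2775, -0.0688],
       [ 0.0009,  0.2775, -0.9607, -0.1422],
       [ 0.    ,  0.    ,  0.    ,  1.    ]])}
{'time': 0.15, 'joint_positions': array([69.3622, 20.2555, 93.6191,  0.0019, 66.1879, -0.1356]), 'qd': array([-0.071 , -0.1169, -0.1421,  0.0179,  0.0309, -0.0413]), 'joint_efforts': array([  0.001 , -60.5636, -34.2345,   0.0001,   0.0061,   0.    ]), 'tool_pos': array([0.2187, 0.5851, 0.2307]), 'tool_rot': array([[ 0.3503,  0.9367, -0.0004],
       [ 0.9367, -0.3503, -0.001 ],
       [-0.0011, -0.    , -1.    ]]), 'ft_force': array([ 0.2494, -0.6056, -0.1409]), 'wrist_torque': array([-0.0099,  0.0199, -0.0141]), 'opening': 0.08541552839521445}
```

View pics/scene0.png

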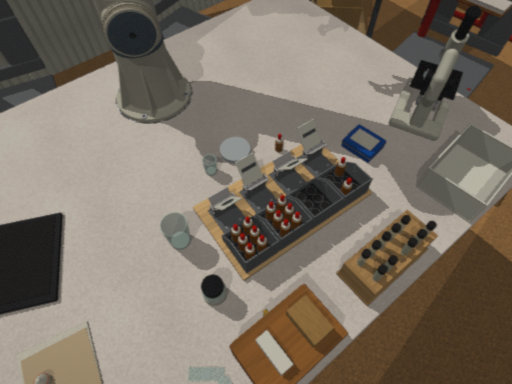

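View pics/top0.png

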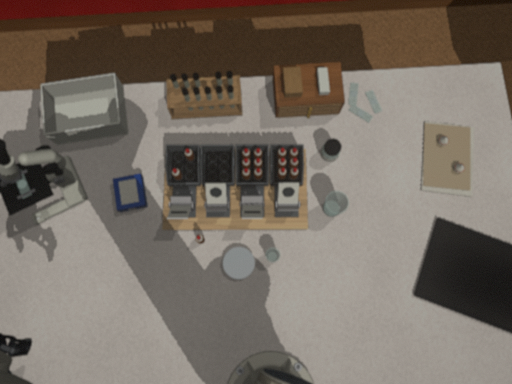

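View pics/wrist0.png

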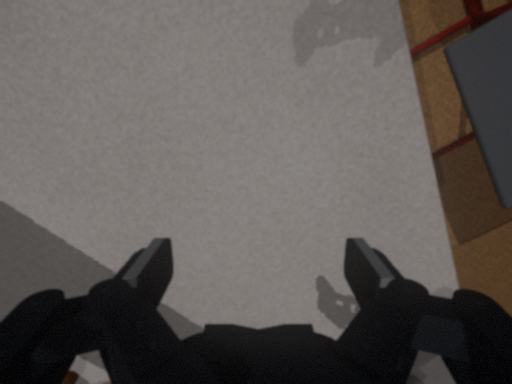

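Run:
```python
import cv2
im=cv2.imread("pics/top0.png")[135:285,150:350]
cv2.imwrite("pics/topz.png",cv2.resize(im,None,fx=4,fy=4,interpolation=cv2.INTER_CUBIC))
im=cv2.imread("pics/scene0.png")[110:280,190:390]
cv2.imwrite("pics/scz.png",cv2.resize(im,(800,600)[:2] if 0 else None,fx=3.5,fy=3.5,interpolation=cv2.INTER_CUBIC))
```

```text
(no output)
```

View pics/topz.png

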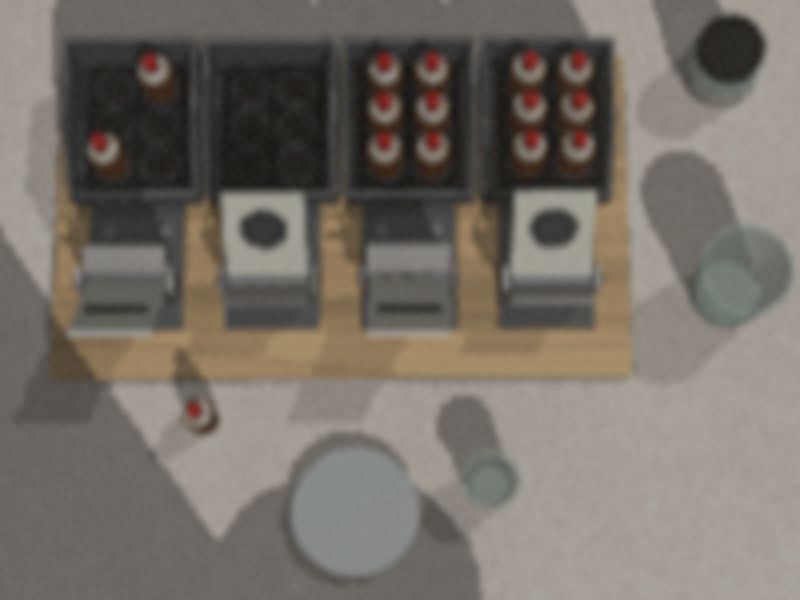

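View pics/scz.png

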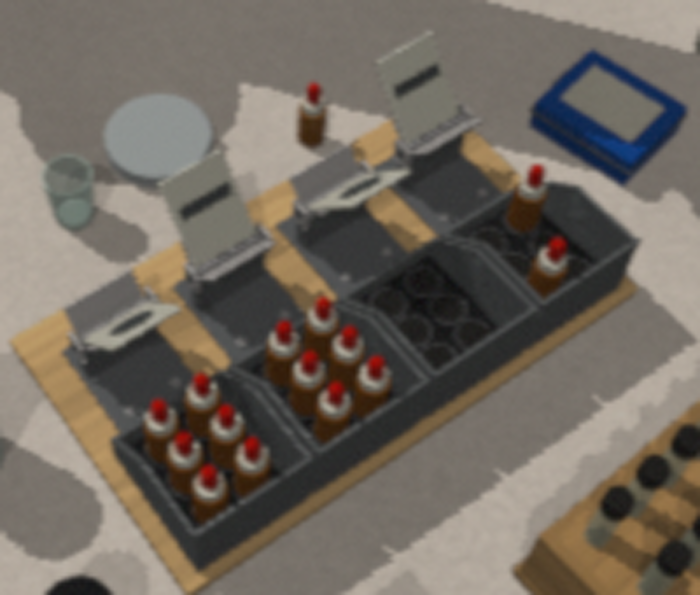

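```bash
cat > h.py <<'E'
from rig import bot
import numpy as np
np.set_printoptions(precision=4,suppress=True)
def ray(name,u,v,z,T=None):
    c=bot.calibration(name);f=192/np.tan(np.radians(c["fovy"]/2))
    P=c["pose"] if T is None else T
    d=P[:3,:3]@np.array([(u-c["cx"])/f,-(v-c["cy"])/f,-1]);o=P[:3,3]
    return o+d*(z-o[2])/d[2]
def proj(name,p,T=None):
    c=bot.calibration(name);f=192/np.tan(np.radians(c["fovy"]/2))
    P=c["pose"] if T is None else T
    q=P[:3,:3].T@(np.array(p)-P[:3,3]);return c["cx"]+f*q[0]/-q[2],c["cy"]-f*q[1]/-q[2]
E
python3 - <<'E'
from h import *
def z(n,u,v,h): print(n,ray("top",150+(u-1.5)/4,135+(v-1.5)/4,h))
for n,u,v,h in [("t1L",70,330,.12),("t1R",155,332,.12),("t2L",222,192,.12),("t2R",306,190,.12),("t3L",364,332,.12),("t3R",450,332,.12),("t4L",512,192,.12),("t4R",597,190,.12),
 ("hin1",125,272,.062),("hin2",268,278,.062),("hin3",410,272,.062),("hin4",548,277,.062),
 ("bL",52,375,.012),("bR",631,375,.012),("cap dropper",197,411,.07),("beakS",490,485,.0),("petri",355,510,.017),
 ("dropbase",207,428,0)]: z(n,u,v,h)
# scene view of tags
def s(n,u,v,h): print(n,ray("scene",190+(u-1.25)/3.5,110+(v-1.25)/3.5,h))
s("t3",163,188,.119);s("t3",220,155,.119);s("t2",300,210,.119) if 0 else None
s("t2 far",410,172,.119);s("t2 near",320,213,.119);s("t1",378,65,.119);s("t1",432,35,.119);s("t4",178,305,.119);s("t4n",88,350,.119)
E
```

```text
t1L [0.4935 0.246  0.12  ]
t1R [0.4886 0.1893 0.12  ]
t2L [0.5823 0.1409 0.12  ]
t2R [0.5802 0.0838 0.12  ]
t3L [0.4801 0.0499 0.12  ]
t3R [ 0.4766 -0.0075  0.12  ]
t4L [ 0.5702 -0.0559  0.12  ]
t4R [ 0.5681 -0.1137  0.12  ]
hin1 [0.5432 0.2171 0.062 ]
hin2 [0.5327 0.1164 0.062 ]
hin3 [0.5309 0.0161 0.062 ]
hin4 [ 0.5213 -0.0809  0.062 ]
bL [0.4808 0.2795 0.012 ]
bR [ 0.4552 -0.1398  0.012 ]
cap dropper [0.4405 0.1688 0.07  ]
beakS [ 0.3832 -0.0327  0.    ]
petri [0.37   0.0651 0.017 ]
dropbase [0.4369 0.1699 0.    ]
t3 [ 0.4805 -0.0051  0.119 ]
t3 [0.4826 0.0453 0.119 ]
t2 far [0.5811 0.1423 0.119 ]
t2 near [0.568 0.068 0.119]
t1 [0.49   0.1939 0.119 ]
t1 [0.4933 0.2476 0.119 ]
t4 [ 0.5658 -0.0563  0.119 ]
t4n [ 0.5563 -0.1237  0.119 ]
```

Call:
send_rows([
  [0.03,-0.036,0,0,0,0.1,1],
  [0.03,-0.036,0,0,0,0.1,1],
  [0.03,-0.036,0,0,0,0.1,1],
  [0.03,-0.036,0,0,0,0,1],
  [0.03,-0.036,0,0,0,0,1],
], grip_force=30)

```text
time: 0.65
tool_pos: [0.3686, 0.403, 0.2292]
tool_rot: [[0.037, 0.999, -0.002], [0.999, -0.037, -0.001], [-0.001, -0.002, -1.0]]
ft_force: [1.2, -0.3, 0.8]
opening: 0.0121
```

Call:
send_rows([
  [0.03,-0.036,0,0,0,0,1],
  [0.03,-0.036,0,0,0,0,1],
  [0.03,-0.036,0,0,0,0,1],
  [0.03,-0.036,0,0,0,0,1],
  [0.03,-0.036,0,0,0,0,1],
])

```text
time: 1.15
tool_pos: [0.5229, 0.2143, 0.229]
tool_rot: [[0.036, 0.999, -0.002], [0.999, -0.036, -0.001], [-0.001, -0.002, -1.0]]
ft_force: [0.2, 0.7, -0.2]
opening: -0.0001
```

Call:
send_rows([
  [0.03,-0.036,0,0,0,0,1],
  [0.03,-0.036,0,0,0,0,1],
  [0.03,-0.03,-0.01,0,0,0,1],
  [0.01,-0.005,-0.02,0,0,0,1],
  [0,0,0,0,0,0,1],
])

```text
time: 1.65
tool_pos: [0.6293, 0.0962, 0.1978]
tool_rot: [[0.042, 0.999, -0.0], [0.999, -0.042, -0.001], [-0.001, -0.0, -1.0]]
ft_force: [-0.1, -0.2, -0.6]
opening: -0.0003
```

Run:
```python
from h import *
import cv2
s=bot.observe();w=bot.snapshot("wrist");print(s["tool_pos"])
cv2.imwrite("pics/w1.png",w[:,:,::-1])
T=np.eye(4);T[:3,:3]=s["tool_rot"];T[:3,3]=s["tool_pos"];T=T@bot.calibration("wrist")["tool_from_camera"]
print("tip",proj("wrist",s["tool_pos"],T));np.save("T1.npy",T)
```

```text
[0.6293 0.0962 0.1978]
tip (np.float64(257.65321103125126), np.float64(239.45773760797462))
```

View pics/w1.png

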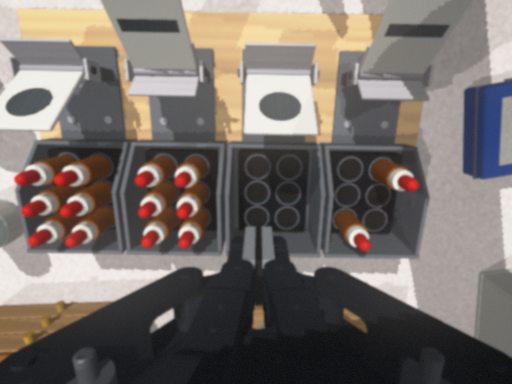

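Run:
```python
from h import *
T=np.load("T1.npy")
for n,u,v,h in[("t2",243,134,.119),("t2",318,134,.119),("t3 bottom",130,94,.062),("t3b",200,94,.062),("t3top",100,0,.119),("t2hinge",243,73,.062),("t2hinge",316,73,.062)]: print(n,ray("wrist",u,v,h,T))
```

```text
t2 [0.5801 0.087  0.119 ]
t2 [0.5825 0.1433 0.119 ]
t3 bottom [ 0.5448 -0.0173  0.062 ]
t3b [0.5475 0.0466 0.062 ]
t3top [ 0.4879 -0.0035  0.119 ]
t2hinge [0.5313 0.0868 0.062 ]
t2hinge [0.5341 0.152  0.062 ]
```

Call:
send_rows([
  [-0.005,0.017,-0.02,0,0,0,1],
  [0,0,-0.03,0,0,0,1],
  [0,0,-0.03,0,0,0,1],
  [0,0,-0.012,0,0,0,1],
  [0,0,0,0,0,0,1],
])

```text
time: 2.2
tool_pos: [0.6231, 0.1191, 0.1107]
tool_rot: [[0.038, 0.999, 0.006], [0.999, -0.038, 0.001], [0.001, 0.006, -1.0]]
ft_force: [0.4, 0.2, 0.0]
opening: -0.0002
```

Call:
send_rows([
  [-0.008,-0.003,-0.005,0,0,0,1],
  [-0.01,0,0,0,0,0,1],
  [-0.01,0,0,0,0,0,1],
  [-0.01,0,0,0,0,0,1],
  [-0.01,0,0,0,0,0,1],
])

```text
time: 2.7
tool_pos: [0.5741, 0.117, 0.1107]
tool_rot: [[0.037, 0.999, 0.013], [0.999, -0.037, 0.002], [0.003, 0.013, -1.0]]
ft_force: [0.2, -0.1, -0.1]
opening: -0.0
```

Call:
send_rows([
  [-0.01,0,0,0,0,0,1],
  [-0.01,0,0,0,0,0,1],
  [-0.01,0,0,0,0,0,1],
  [-0.01,0,0,0,0,0,1],
  [0,0,0,0,0,0,1],
])

```text
time: 3.2
tool_pos: [0.5285, 0.1169, 0.1114]
tool_rot: [[0.037, 0.999, 0.013], [0.999, -0.037, 0.002], [0.003, 0.013, -1.0]]
ft_force: [-0.0, 0.8, 0.5]
opening: 0.0002
```

Run:
```python
from h import *
import cv2
w=bot.snapshot("scene")[110:280,190:390];print(bot.observe()["tool_pos"])
cv2.imwrite("pics/s2.png",cv2.resize(w[:,:,::-1],None,fx=3.5,fy=3.5,interpolation=cv2.INTER_CUBIC))
```

```text
[0.5294 0.1169 0.1116]
```

View pics/s2.png

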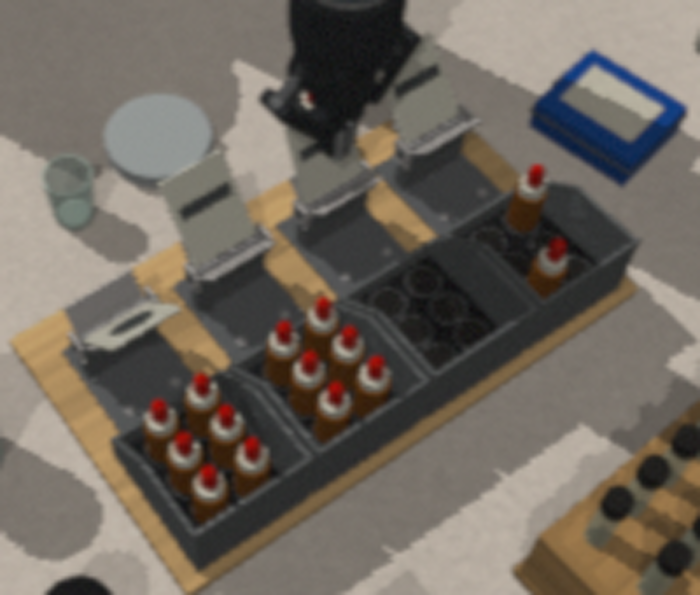

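Call:
send_rows([
  [0.02,0,0.02,0,0,0,1],
  [0,0,0.04,0,0,0,1],
  [0,-0.02,0.035,0,0,0,1],
  [-0.03,-0.03,0,0,0,0,1],
  [-0.04,-0.025,0,0,0,0,1],
])

```text
time: 3.75
tool_pos: [0.4844, 0.0423, 0.21]
tool_rot: [[0.034, 0.999, 0.018], [0.999, -0.034, 0.002], [0.003, 0.018, -1.0]]
ft_force: [-1.1, -0.7, 0.4]
opening: 0.0003
```

Call:
send_rows([
  [-0.04,-0.01,0,0,0,0,1],
  [-0.01,0,0,0,0,0,1],
  [0,0,0,0,0,0,1],
])

```text
time: 4.05
tool_pos: [0.4306, 0.0295, 0.2107]
tool_rot: [[0.036, 0.999, 0.019], [0.999, -0.036, 0.001], [0.002, 0.019, -1.0]]
ft_force: [0.1, 0.9, -0.2]
opening: 0.0001
```

Call:
send_rows([
  [0,-0.007,-0.03,0,0,0,1],
  [0,0,-0.035,0,0,0,1],
  [0,0,-0.03,0,0,0,1],
  [0,0,-0.01,0,0,0,1],
  [0,0,0,0,0,0,1],
])

```text
time: 4.55
tool_pos: [0.4401, 0.024, 0.1049]
tool_rot: [[0.035, 0.999, 0.03], [0.999, -0.035, 0.002], [0.003, 0.03, -1.0]]
ft_force: [0.6, 0.3, -0.4]
opening: -0.0002
```

Call:
send_rows([
  [0.01,0,0,0,0,0,1],
  [0.01,0,0,0,0,0,1],
  [0.01,0,0,0,0,0,1],
  [0.01,0,0,0,0,0,1],
  [0.01,0,0,0,0,0,1],
])

```text
time: 5.05
tool_pos: [0.4982, 0.0247, 0.1091]
tool_rot: [[0.034, 0.999, 0.037], [0.999, -0.034, 0.003], [0.004, 0.037, -0.999]]
ft_force: [-1.0, -0.8, 0.4]
opening: 0.0001
```

Call:
send_rows([
  [0.01,0,0,0,0,0,1],
  [0.01,0,0,0,0,0,1],
  [0.01,0,0,0,0,0,1],
  [0.01,0,0,0,0,0,1],
  [0,0,0,0,0,0,1],
])

```text
time: 5.55
tool_pos: [0.5444, 0.0246, 0.1098]
tool_rot: [[0.034, 0.999, 0.039], [0.999, -0.034, 0.003], [0.004, 0.039, -0.999]]
ft_force: [-0.8, -0.5, 0.0]
opening: 0.0002
```

Call:
send_rows([
  [-0.025,0,0.005,0,0,0,1],
  [-0.01,0,0.035,0,0,0,1],
  [-0.01,0,0.04,0,0,0,1],
  [-0.04,0,0.02,0,0,0,1],
  [-0.045,0,0.01,0,0,0,1],
])

```text
time: 6.05
tool_pos: [0.4125, 0.0245, 0.2202]
tool_rot: [[0.035, 0.999, 0.035], [0.999, -0.035, 0.003], [0.004, 0.035, -0.999]]
ft_force: [-1.4, 1.1, 0.0]
opening: -0.0002
```

Call:
send_rows([
  [-0.03,0,0.02,0,0,0,1],
  [-0.02,0,0,0,0,0,1],
  [0,0,0,0,0,0,1],
  [0,0,0,0,0,0,1],
  [0,0,0,0,0,0,1],
])

```text
time: 6.55
tool_pos: [0.3561, 0.0244, 0.2418]
tool_rot: [[0.034, 0.999, 0.036], [0.999, -0.035, 0.003], [0.004, 0.036, -0.999]]
ft_force: [0.5, 0.3, -0.8]
opening: 0.0
```

Run:
```python
from h import *
import cv2
w=bot.snapshot("scene")[110:280,190:390]
cv2.imwrite("pics/s3.png",cv2.resize(w[:,:,::-1],None,fx=3.5,fy=3.5,interpolation=cv2.INTER_CUBIC))
w=bot.snapshot("top")[135:285,150:350]
cv2.imwrite("pics/t3.png",cv2.resize(w[:,:,::-1],None,fx=4,fy=4,interpolation=cv2.INTER_CUBIC))
```

```text
(no output)
```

View pics/s3.png

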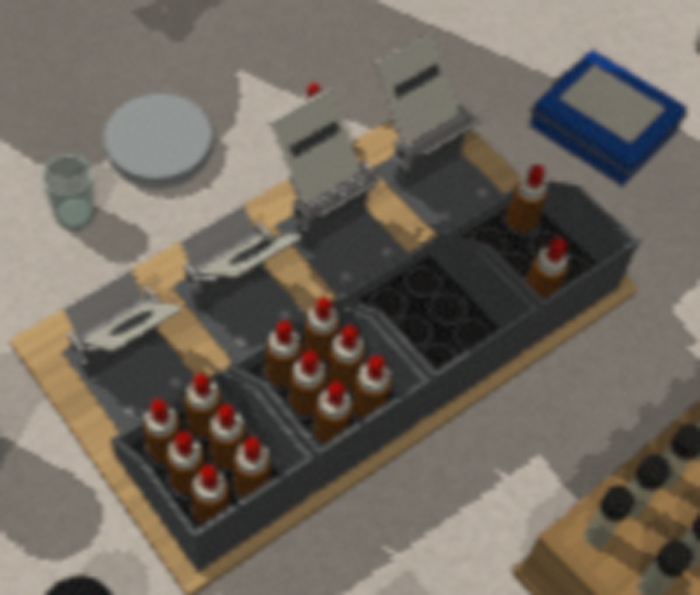

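View pics/t3.png

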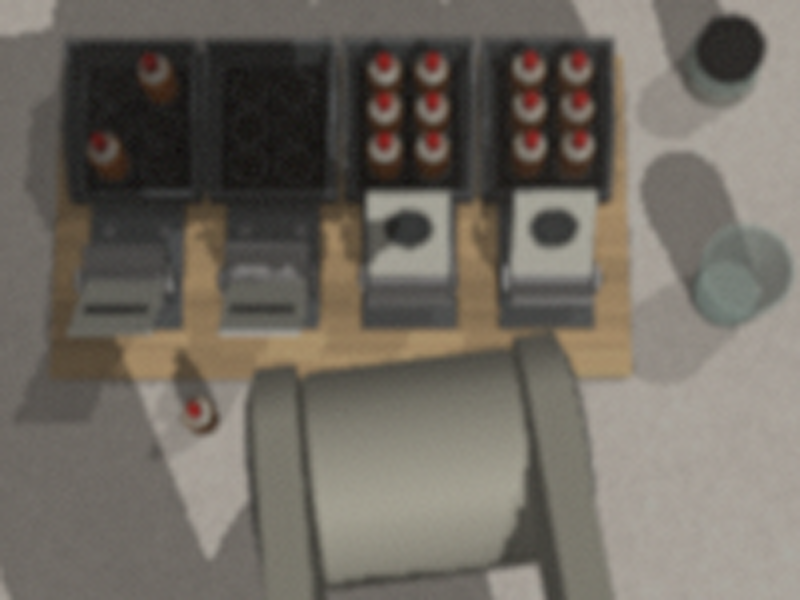

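The pictures show both full bins with the disc face up (top zoom, around (410,228) and (553,228)). The bare and part-filled bins show the bar (around (262,308) and (115,308)). The dropper, petri dish, beakers and bottles are where they were, and the arm is clear.

```bash
python3 -c "
from rig import bot
print(bot.finish_job())"
```

```text
the job is handed in; nothing more can be done
None
```

The stock tags are up to date and the job is handed in, at about 6.7 s of the 38 s allowed. Two of the four tags were wrong, and I pushed each over with the shut fingertips:
- **Bare bin:** its tag showed the disc, so I tipped it forward to show the bar.
- **Inner full bin (next to the bare bin):** its tag showed the bar, so I tipped it back to show the disc.

I left the other two tags alone: the part-filled bin already showed the bar and the outer full bin the disc.

The last scene and top pictures showed both full bins disc-up and the other two bar-up. Every other object I could see in them was where it started, and the arm was clear of everything. The wrist force readings at the end of each move stayed below 2 N. The small beaker and petri dish were hidden by the arm in the last top picture, so I checked those in the scene picture only. No check failed or disagreed.

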